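# Hang the driver on the spring balancer

## Task

Take the balancer's spring-loaded hook by its black grip, draw it down and swing it across so that the hook passes through the wire bail of the electric driver standing in its dock. Then ease the hook up so that it lifts the driver out of the dock, and let go only when spring and weight balance, so that the driver hangs clear of the dock and stays where it is, neither jumping up nor dropping, as your grip opens. Do not let the hook snap up, do not wrench the driver, and leave the other things on the bench alone.

Things in the scene. Friction and masses are not known exactly. Their poses are not given: they have to be found in the camera images.
- jib (a joint): Swing of the mast about its upright axis, rad. At 0 the arm points along the stand's -x; positive is counter-clockwise seen from above and carries the hook to the stand's -y (the robot's right). Free from -0.9 to 1.1, friction 0.03 N m; stays where left. Starts at 0.5 to 0.8; the driver stands on the hook's arc, between -0.3 and 0.3.
- hook_slide (a joint): How far the hook, with arm and grip, is pulled down the mast, m: 0 at the top, 0.15 at the lower stop. A spring pulls it up with 1.4 N at the top, growing by 85 N per m (13 N at 0.136), weight of hook and arm already counted; friction 0.25 N, damping 1.5 N s/m. Let go unloaded, it snaps up.
- stand: Round grey foot, 110 mm across, fixed; origin at the centre of its underside, on the mast's axis. Mast 23 mm thick, blue spring reel (56 mm) on top, 406 mm above the bench. A blue arm, 18 mm wide, slides on the mast and carries grip and hook at its end, 160 mm from the mast's axis.
- hook_grip (a point): Where to grasp the black upright grip, a cylinder 24 mm thick and 46 mm tall on the end of the arm; its top is 20 mm above this point, the arm's top 26 mm below. Axes: z up, -x along the arm away from the mast, +y the way the hook's tip points. 112 mm straight above hook_seat.
- hook_seat (a point): Lowest point of the steel hook's centre line (wire 6 mm), where the bail shall lie; 235 mm above the bench at the top of travel. The hook lies in its y-z plane, square to the arm: free tip at y +12 mm, its end 18 mm above this point; back at y -13 mm up to 46 mm above, returning to y 0 at 56 mm, the arm at 66 mm. The throat opens to +y.
- dock: Grey block 60 x 60 x 30 mm fixed to the bench, with an upright round socket of 29 mm, 27 mm deep. Origin at the centre of its underside, z up.
- driver: Loose electric driver upright in the dock: steel nose 21 mm thick, 24 mm long, in the socket, shoulder resting on the dock; grey body 38 mm thick with orange band, up to 80 mm; wire bail (5 mm) on top in its x-z plane, so the hook enters along its y. Origin under the nose (6 mm above the bench in the dock), z up. Mass 0.25 to 0.85 kg, differs each time, not told.
- bail_top (a point): Top of the bail's centre line, 125 mm above the driver's origin and in its middle. The opening below it is 42 mm high (from 80 to 122 mm above the driver's origin) and 27 mm wide, narrowing to a blunt arch in its upper 17 mm.
- loupe: Bystander: black loupe 37 mm wide, 40 mm tall, loose.
- thumb_nut: Bystander: tan thumb nut 27 mm wide, 14 mm tall, loose.
- sample_box_1: Bystander: cream round box 45 mm wide, 14 mm tall, loose.
- eyepiece_d: Bystander: black eyepiece 53 mm wide, 70 mm tall, loose.
Things that resemble listed ones, but are neither listed nor needed, are in the scene too. Leave any purple or red look-alike of the dock alone.

How it is judged:
By the outcome, as a careful person would: the job done as asked, in the order asked, and still so for the second after the job is handed in, with the robot touching nothing.
It also fails if it takes over 58 s, if anything falls off the work surface, if the arm or the gripper's body presses on something with over 40 N, if the wrist force passes 120 N, or if a joint passes its speed limit or range.

## Robot

A 7-joint arm with a two-finger parallel gripper is mounted at the origin on a cart in front of the work surface, level with it; the furniture and walls round the work are solid. World frame = base frame: x ahead of the robot, y to its left, z up, the work surface at z = 0. Lengths are in m, angles in rad, forces in N, time in s.
With the tool pointing down it reaches from about 0.4 to 0.85 m from the base axis. Payload 6.9 kg.
Tool frame: the origin (TCP) lies midway between the tips of the shut fingers; the grasp point (between the pads) lies 19 mm behind it; z points along the fingers, x is the direction in which the jaws open and shut, and the axes are right-handed (so a half turn about z gives the same grasp; the last joint's range is limited). The gripper opens to 85 mm and grips with 20 to 120 N. Pads are 22 mm wide; open, the fingers measure 114 mm over their backs; the gripper's body (76 mm by 85 mm) begins 54 mm behind the grasp point. The pads swing forward as they close: fully open they stand 13 mm farther back than shut.
Start: joints at [1.224, 0.507, -0.238, 1.5, 0.126, 1.149, -0.155], TCP at [0.273, -0.562, 0.231] pointing down, gripper open.
Joint ranges: [-3.08, 3.08], [-0.24, 2.05], [-1.43, 1.35], [0, 2.5], [-1.52, 4.66], [0.17, 1.96], [-2.89, 2.89]. Speed limits (rad/s): [2.39, 2.39, 3.14, 3.14, 3.14, 3.14, 3.14].

## Interface

Orientations are given as a rotation vector (axis times angle).
In Python, from bench import monitor, vision, job gives the robot as it stands. The module is installed in compiled form; this text tells all that it offers.
- The arm moves only by the shell command python3 -m creep 'ROWS' [FORCE]. ROWS is JSON, a list of rows, each an object of numbers: "tx", "ty", "tz": the shift along the tool's x, y, z in m; "wx", "wy", "wz": the turn, a rotation vector about the tool's x, y, z in degrees; "gripper": the opening, from 0 (shut) to 1 (fully open). In form: [{"tx": .., "ty": .., "tz": .., "wx": .., "wy": .., "wz": .., "gripper": ..}, ...]. A call has 1 to 20 rows; each row is the pose to reach, as a shift and turn from the pose measured when the call began, along the tool's axes at that moment; what a row does not reach only later rows make up. A row lasts 1/12 s, in which the tool goes at most 41.7 mm and 7.16 degrees, less where a joint would pass 70% of its speed; a pose out of reach is approached as far as the arm can. A call with a gripper value outside its range is refused whole. The fingers move at their own pace and stop on an object; FORCE is the grip in N (left out, the last holds). Time passes only in rows, so rows that repeat a pose let the fingers close. It gives the time, the measured TCP pose, the force and the opening at its end, in the units of the state.
- monitor.get_state(): the state, without advancing time (a new reading comes with each control period).
- vision.capture(name): name is "side" or "top"; returns a dict with "color" (420x560x3 uint8, red, green, blue), "fx", "fy", "cx", "cy" (pixels), "cam_to_world" (4x4, takes a point from camera to world coordinates). Camera axes: x right, y up, looking along -z (the intrinsics and any distortion apply to the point x, -y, -z); pixel columns grow to the right and rows downward; lengths in m; the calibration is good to about 2 mm. A picture is of the moment at which its call begins. There is no depth.
- job.finish_job(): hands the job in, once; it reports no verdict.
The state is a dict: "t": time; "joint_pos": joint angles; "qvel": joint speeds; "joint_torque": joint torques, N m; "eef_pos": TCP position; "eef_rot": TCP orientation; "force": force on the tool from outside, world axes, zero at the start; "moment": the same for the moment, N m; "gripper_width": finger opening in m.
Only numpy, scipy, OpenCV 4.12 (cv2) and the standard library are available. Lean on these libraries where they do the work, as an engineer would, in place of code of your own. Each camera call takes 0.05 s, during which the arm holds its last target.

## Working session

There is one attempt and no reset: what is moved stays moved. The work goes in short steps, Python scripts to look and compute and a shell command to move; the robot and the scene stay as the last step left them, time stands still between calls to the robot, and variables do not carry over. Pictures are saved under pics/ and viewed, and the job is handed in when it is done.

```bash
mkdir -p pics; cat > h.py <<'E'
import numpy as np, cv2
from bench import monitor, vision, job
from scipy.spatial.transform import Rotation as R
def cap(n,f):
    c=vision.capture(n); np.savez('pics/'+f+'.npz',**{k:v for k,v in c.items()})
    cv2.imwrite('pics/'+f+'.png',c['color'][:,:,::-1]); return c
def crop(f,x0,y0,x1,y1,s,out):
    im=cv2.imread('pics/'+f+'.png')[y0:y1,x0:x1]
    cv2.imwrite('pics/'+out+'.png',cv2.resize(im,None,fx=s,fy=s,interpolation=cv2.INTER_CUBIC))
def ray(f,u,v):
    c=np.load('pics/'+f+'.npz',allow_pickle=True); M=c['cam_to_world']
    d=np.array([(u-c['cx'])/c['fx'],-(v-c['cy'])/c['fy'],-1.]); d=M[:3,:3]@d
    return M[:3,3],d/np.linalg.norm(d)
def atz(f,u,v,z):
    o,d=ray(f,u,v); return o+d*(z-o[2])/d[2]
def proj(f,p):
    c=np.load('pics/'+f+'.npz',allow_pickle=True); M=c['cam_to_world']
    q=M[:3,:3].T@(np.array(p)-M[:3,3]); return np.array([c['cx']+c['fx']*q[0]/-q[2], c['cy']-c['fy']*q[1]/-q[2]])
def tri(*r):
    A=0;b=0
    for f,u,v in r:
        o,d=ray(f,u,v);P=np.eye(3)-np.outer(d,d);A=A+P;b=b+P@o
    p=np.linalg.solve(A,b); return p,[np.linalg.norm((np.eye(3)-np.outer(ray(*k)[1],ray(*k)[1]))@(p-ray(*k)[0])) for k in r]
def tool(dp):
    s=monitor.get_state(); return R.from_rotvec(s['eef_rot']).inv().apply(dp)
E
python3 - <<'E'
from h import *
for n in ('side','top'):
    c=cap(n,n+'0'); print(n,c.keys(),[c[k] for k in('fx','fy','cx','cy')],c['cam_to_world'].round(3).tolist())
s=monitor.get_state()
print({k:np.round(v,3) for k,v in s.items()}); print(R.from_rotvec(s['eef_rot']).as_matrix().round(3))
E
```

```text
side dict_keys(['color', 'fx', 'fy', 'cx', 'cy', 'cam_to_world']) [543.7227785814457, 543.7227785814457, 282.89188737733593, 209.79587051092332] [[0.921, 0.326, -0.213, 0.262], [-0.389, 0.748, -0.538, -0.762], [-0.016, 0.578, 0.816, 1.308], [0.0, 0.0, 0.0, 1.0]]
top dict_keys(['color', 'fx', 'fy', 'cx', 'cy', 'cam_to_world']) [521.1793903131238, 521.1793903131238, 276.7898990646282, 205.63486487353458] [[-0.016, 0.994, -0.107, 0.389], [-1.0, -0.017, -0.012, -0.045], [-0.013, 0.107, 0.994, 1.61], [0.0, 0.0, 0.0, 1.0]]
{'t': np.float64(0.1), 'joint_pos': array([ 1.224,  0.508, -0.238,  1.501,  0.126,  1.149, -0.155]), 'qvel': array([ 0.001, -0.001, -0.   , -0.002,  0.001,  0.001,  0.001]), 'joint_torque': array([-5.0000e-03, -6.2184e+01, -2.1950e+00, -2.5021e+01,  1.2000e-02,
        8.0000e-03,  0.0000e+00]), 'eef_pos': array([ 0.273, -0.562,  0.231]), 'eef_rot': array([-2.662e+00,  1.667e+00,  2.000e-03]), 'force': array([-1.07 , -0.014,  0.567]), 'moment': array([ 0.051, -0.035, -0.03 ]), 'gripper_width': np.float64(0.085)}
[[ 0.437 -0.9   -0.001]
 [-0.9   -0.437  0.001]
 [-0.002  0.    -1.   ]]
```

View pics/side0.png

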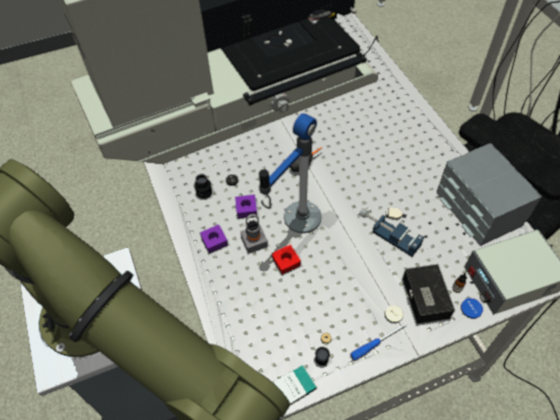

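View pics/top0.png

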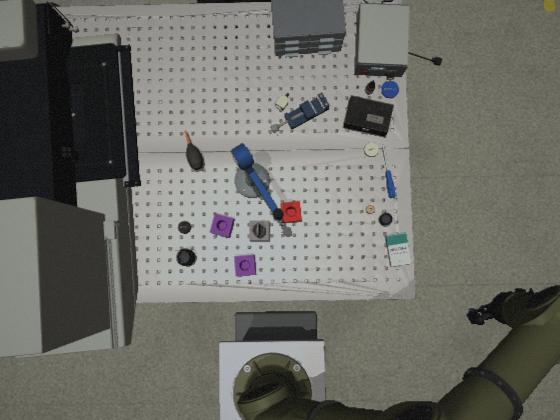

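```bash
python3 - <<'E'
from h import *
crop('side0',190,100,330,280,4,'c1'); crop('top0',200,130,320,280,4,'c2')
c=cv2.imread('pics/c1.png');print(c.shape)
E
```

```text
(720, 560, 3)
```

View pics/c1.png

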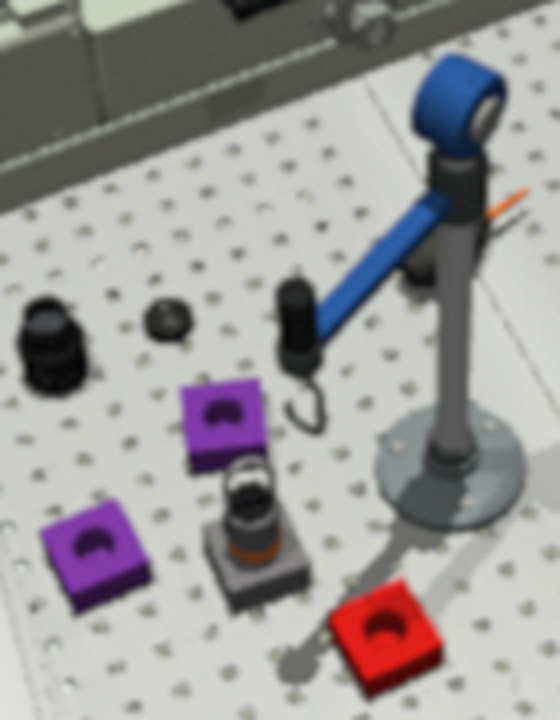

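View pics/c2.png

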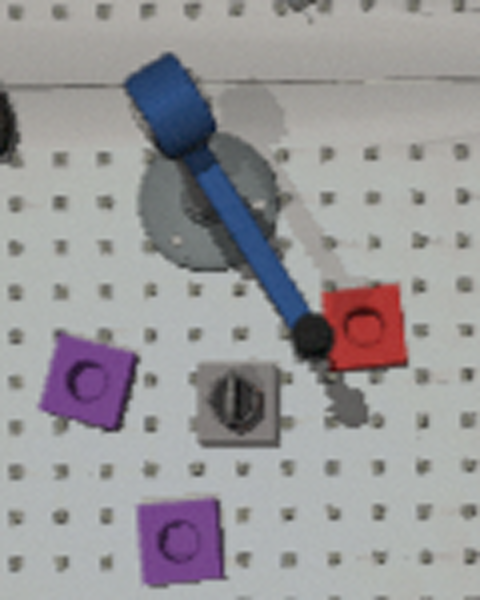

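```bash
python3 - <<'E'
from h import *
P=lambda u,v:('side0',190+u/4,100+v/4)
Q=lambda u,v:('top0',200+u/4,130+v/4)
print('grip',tri(P(296,286),Q(314,330)),atz(*Q(314,332),.367),atz(*P(296,286),.367))
print('foot',atz(*P(451,466),.01),atz(*Q(208,202),.01))
print('bail',tri(P(248,462),Q(240,395)),atz(*P(248,462),.133),atz(*Q(240,390),.133))
for q in [(197,363),(277,362),(280,444),(197,446)]: print('dock',atz(*Q(*q),.03))
for q in [(204,540),(285,520),(310,572),(235,590)]: print('dockS',atz(*P(*q),.03))
print('reel',tri(P(460,105),Q(172,105)))
E
```

```text
grip (array([ 0.50658904, -0.03423502,  0.37454546]), [np.float64(0.001318103066283226), np.float64(0.0013181030662834138)]) [ 0.50480496 -0.03387087  0.367     ] [ 0.50988903 -0.02853682  0.367     ]
foot [0.64441529 0.0484266  0.01      ] [0.64095623 0.0499339  0.01      ]
bail (array([0.48345929, 0.0205942 , 0.14416716]), [np.float64(0.0015338603573938367), np.float64(0.001533860357393793)]) [0.48711359 0.02785635 0.133     ] [0.48621744 0.02135188 0.133     ]
dock [0.5141285  0.05842753 0.03      ]
dock [ 0.51387628 -0.00245005  0.03      ]
dock [ 0.45158994 -0.00384622  0.03      ]
dock [0.45109264 0.05905517 0.03      ]
dockS [0.45482114 0.04752127 0.03      ]
dockS [0.51288098 0.04044033 0.03      ]
dockS [ 0.51293526 -0.00636795  0.03      ]
dockS [0.46018337 0.00071194 0.03      ]
reel (array([0.64308374, 0.0485722 , 0.38168308]), [np.float64(0.0015840494358182698), np.float64(0.0015840494358181861)])
```

```bash
python3 - <<'E'
from h import *
s=monitor.get_state();p=s['eef_pos']
for q in [(p[0],p[1],.42),(0.507,-0.033,.42)]: print(tool(np.array(q)-p).round(3))
E
```

```text
[-0.     0.    -0.189]
[-0.374 -0.442 -0.189]
```

```bash
python3 -m creep '[{"tz":-0.1},{"tz":-0.189},{"tz":-0.189},{"tz":-0.189},{"tz":-0.189},{"tz":-0.189},{"tx":-0.187,"ty":-0.221,"tz":-0.189,"wz":-3},{"tx":-0.374,"ty":-0.442,"tz":-0.189,"wz":-5},{"tx":-0.374,"ty":-0.442,"tz":-0.189,"wz":-5},{"tx":-0.374,"ty":-0.442,"tz":-0.189,"wz":-5},{"tx":-0.374,"ty":-0.442,"tz":-0.189,"wz":-5},{"tx":-0.374,"ty":-0.442,"tz":-0.189,"wz":-5},{"tx":-0.374,"ty":-0.442,"tz":-0.189,"wz":-5},{"tx":-0.374,"ty":-0.442,"tz":-0.189,"wz":-5},{"tx":-0.374,"ty":-0.442,"tz":-0.189,"wz":-5},{"tx":-0.374,"ty":-0.442,"tz":-0.189,"wz":-5},{"tx":-0.374,"ty":-0.442,"tz":-0.189,"wz":-5},{"tx":-0.374,"ty":-0.442,"tz":-0.189,"wz":-5},{"tx":-0.374,"ty":-0.442,"tz":-0.189,"wz":-5},{"tx":-0.374,"ty":-0.442,"tz":-0.189,"wz":-5}]' 60
python3 - <<'E'
from h import *
s=monitor.get_state();p=s['eef_pos'];print(s['t'],p,s['force'],R.from_rotvec(s['eef_rot']).as_matrix().round(3).tolist(),s['joint_pos'].round(2))
print(tool(np.array((0.507,-0.033,.328))-p))
cap('side','side1');crop('side1',150,60,350,280,3,'c3');cap('top','top1')
E
```

```text
0.1 [ 0.27259749 -0.56192858  0.23050237] [-1.07028815 -0.0139504   0.56665307] [[0.437, -0.9, -0.001], [-0.9, -0.437, 0.001], [-0.002, 0.0, -1.0]] [ 1.22  0.51 -0.24  1.5   0.13  1.15 -0.15]
[-0.37366612 -0.44180845 -0.09692625]schema error: expected keys tx, ty, tz, wx, wy, wz, gripper
```

View pics/c3.png

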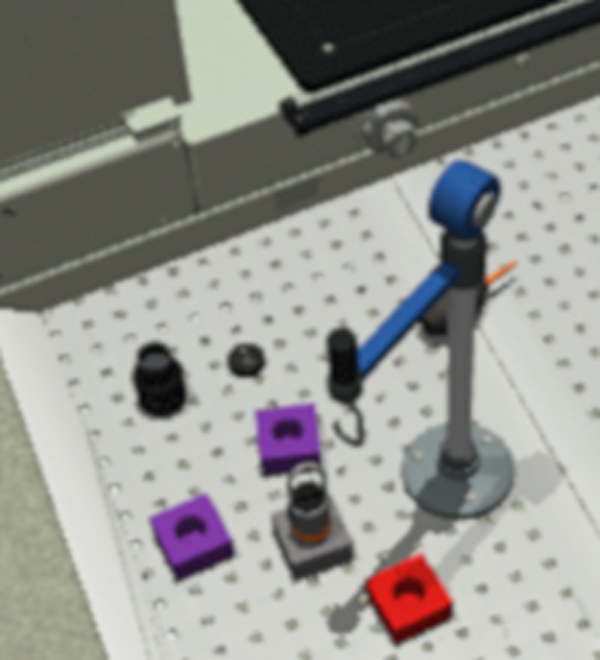

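View pics/top1.png

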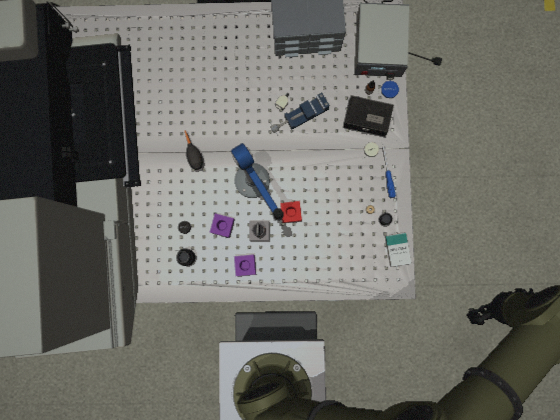

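All seven keys are needed in each row; nothing has moved yet.

```bash
python3 -m creep '[{"tx":0,"ty":0,"tz":-0.1,"wx":0,"wy":0,"wz":0,"gripper":1},{"tx":0,"ty":0,"tz":-0.189,"wx":0,"wy":0,"wz":0,"gripper":1},{"tx":0,"ty":0,"tz":-0.189,"wx":0,"wy":0,"wz":0,"gripper":1},{"tx":0,"ty":0,"tz":-0.189,"wx":0,"wy":0,"wz":0,"gripper":1},{"tx":0,"ty":0,"tz":-0.189,"wx":0,"wy":0,"wz":0,"gripper":1},{"tx":-0.187,"ty":-0.221,"tz":-0.189,"wx":0,"wy":0,"wz":-3,"gripper":1},{"tx":-0.374,"ty":-0.442,"tz":-0.189,"wx":0,"wy":0,"wz":-5,"gripper":1},{"tx":-0.374,"ty":-0.442,"tz":-0.189,"wx":0,"wy":0,"wz":-5,"gripper":1},{"tx":-0.374,"ty":-0.442,"tz":-0.189,"wx":0,"wy":0,"wz":-5,"gripper":1},{"tx":-0.374,"ty":-0.442,"tz":-0.189,"wx":0,"wy":0,"wz":-5,"gripper":1},{"tx":-0.374,"ty":-0.442,"tz":-0.189,"wx":0,"wy":0,"wz":-5,"gripper":1},{"tx":-0.374,"ty":-0.442,"tz":-0.189,"wx":0,"wy":0,"wz":-5,"gripper":1}]' 60
python3 - <<'E'
from h import *
s=monitor.get_state();p=s['eef_pos'];print(s['t'],p,s['force'],R.from_rotvec(s['eef_rot']).as_matrix().round(3).tolist(),s['joint_pos'].round(2))
print(tool(np.array((0.507,-0.033,.42))-p))
E
```

```text
t: 1.2
eef_pos: [0.3911, -0.2935, 0.42]
eef_rot: [-2.732, 1.55, 0.001]
force: [0.7, -0.5, 0.4]
gripper_width: 0.0855
1.2 [ 0.39105501 -0.29346365  0.42002206] [ 0.74237707 -0.48200142  0.38577401] [[0.513, -0.858, -0.0], [-0.858, -0.513, 0.001], [-0.001, 0.0, -1.0]] [ 0.88  0.2  -0.37  1.46  0.07  1.49 -0.52]
[-1.64036389e-01 -2.33187913e-01  1.32709375e-04]
```

```bash
python3 -m creep '[{"tx":-0.164,"ty":-0.233,"tz":0,"wx":0,"wy":0,"wz":0,"gripper":1},{"tx":-0.164,"ty":-0.233,"tz":0,"wx":0,"wy":0,"wz":0,"gripper":1},{"tx":-0.164,"ty":-0.233,"tz":0,"wx":0,"wy":0,"wz":0,"gripper":1},{"tx":-0.164,"ty":-0.233,"tz":0,"wx":0,"wy":0,"wz":0,"gripper":1},{"tx":-0.164,"ty":-0.233,"tz":0,"wx":0,"wy":0,"wz":0,"gripper":1},{"tx":-0.164,"ty":-0.233,"tz":0,"wx":0,"wy":0,"wz":0,"gripper":1},{"tx":-0.164,"ty":-0.233,"tz":0,"wx":0,"wy":0,"wz":0,"gripper":1},{"tx":-0.164,"ty":-0.233,"tz":0,"wx":0,"wy":0,"wz":0,"gripper":1},{"tx":-0.164,"ty":-0.233,"tz":0,"wx":0,"wy":0,"wz":0,"gripper":1}]' 60
python3 - <<'E'
from h import *
s=monitor.get_state();p=s['eef_pos'];print(s['force'],R.from_rotvec(s['eef_rot']).as_matrix().round(3).tolist(),s['joint_pos'].round(2))
print(tool(np.array((0.507,-0.033,.328))-p))
cap('side','side2');crop('side2',150,60,350,280,3,'c4');cap('top','top2');crop('top2',180,130,340,280,4,'c5')
E
```

```text
t: 1.95
eef_pos: [0.5072, -0.0306, 0.4198]
eef_rot: [-2.736, 1.542, 0.003]
force: [0.2, -0.6, -0.3]
gripper_width: 0.0854
[ 0.19838349 -0.63512642 -0.26458154] [[0.518, -0.855, -0.001], [-0.855, -0.518, 0.002], [-0.002, 0.0, -1.0]] [ 0.42  0.25 -0.56  1.42  0.13  1.51 -1.16]
[0.00213    0.00136429 0.09183097]
```

View pics/c4.png

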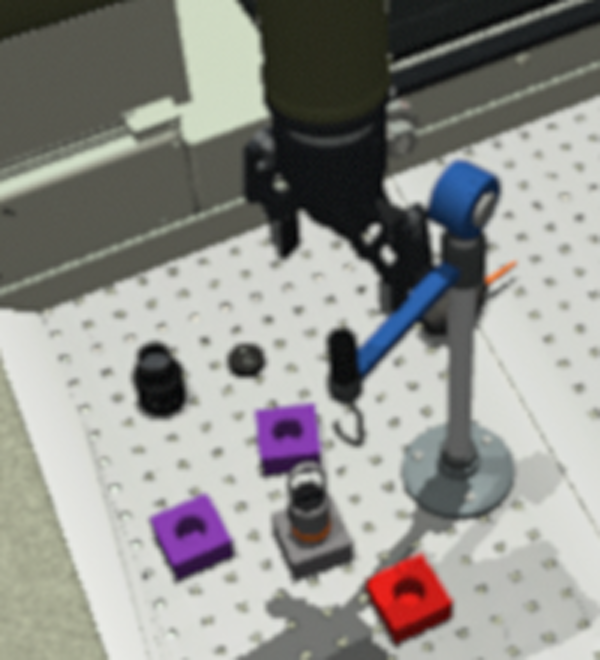

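View pics/c5.png

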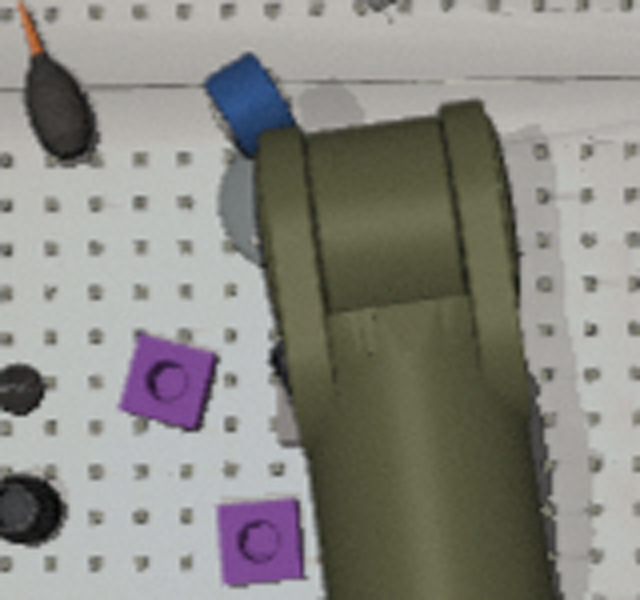

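```bash
python3 -m creep '[{"tx":0.001,"ty":0,"tz":0.03,"wx":0,"wy":0,"wz":0,"gripper":1},{"tx":0.001,"ty":0,"tz":0.06,"wx":0,"wy":0,"wz":0,"gripper":1},{"tx":0.001,"ty":0,"tz":0.08,"wx":0,"wy":0,"wz":0,"gripper":1},{"tx":0.001,"ty":0,"tz":0.091,"wx":0,"wy":0,"wz":0,"gripper":1},{"tx":0.001,"ty":0,"tz":0.091,"wx":0,"wy":0,"wz":0,"gripper":1},{"tx":0.001,"ty":0,"tz":0.091,"wx":0,"wy":0,"wz":0,"gripper":1}]' 60
python3 - <<'E'
from h import *
s=monitor.get_state();p=s['eef_pos'];print(s['force'],s['joint_pos'].round(2))
cap('side','side3');crop('side3',200,60,350,240,4,'c6')
E
```

```text
t: 2.55
eef_pos: [0.5067, -0.0365, 0.3289]
eef_rot: [2.729, -1.554, -0.002]
force: [0.8, -0.4, 0.8]
gripper_width: 0.0856
[ 0.75437279 -0.36886118  0.81969386] [ 0.43  0.28 -0.55  1.62  0.15  1.28 -1.18]
```

View pics/c6.png

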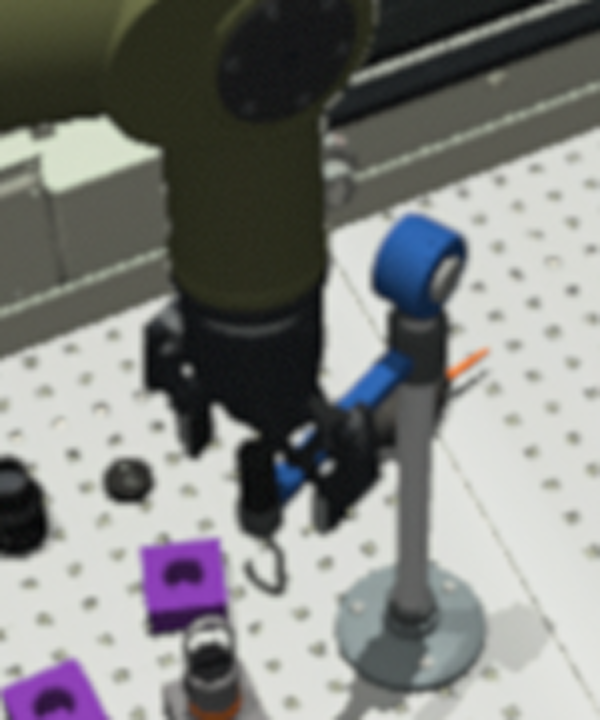

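```bash
python3 -m creep '[{"tx":0,"ty":0,"tz":0,"wx":0,"wy":0,"wz":0,"gripper":0.4},{"tx":0,"ty":0,"tz":0,"wx":0,"wy":0,"wz":0,"gripper":0.4},{"tx":0,"ty":0,"tz":0,"wx":0,"wy":0,"wz":0,"gripper":0.35},{"tx":0,"ty":0,"tz":0,"wx":0,"wy":0,"wz":0,"gripper":0.3},{"tx":0,"ty":0,"tz":0,"wx":0,"wy":0,"wz":0,"gripper":0.2},{"tx":0,"ty":0,"tz":0,"wx":0,"wy":0,"wz":0,"gripper":0},{"tx":0,"ty":0,"tz":0,"wx":0,"wy":0,"wz":0,"gripper":0},{"tx":0,"ty":0,"tz":0,"wx":0,"wy":0,"wz":0,"gripper":0},{"tx":0,"ty":0,"tz":0,"wx":0,"wy":0,"wz":0,"gripper":0},{"tx":0,"ty":0,"tz":0,"wx":0,"wy":0,"wz":0,"gripper":0},{"tx":0,"ty":0,"tz":0,"wx":0,"wy":0,"wz":0,"gripper":0}]' 60
python3 - <<'E'
from h import *
s=monitor.get_state();p=s['eef_pos'];print(p,s['force'],s['moment'],s['joint_pos'].round(2))
cap('side','side4');crop('side4',200,60,350,240,4,'c7')
E
```

```text
t: 3.52
eef_pos: [0.5073, -0.0359, 0.3297]
eef_rot: [2.73, -1.553, 0.0]
force: [0.3, 0.2, 1.8]
gripper_width: 0.0228
[ 0.50727487 -0.03592103  0.32973856] [0.28140738 0.17472105 1.7867833 ] [0.03840131 0.02966563 0.07051769] [ 0.43  0.28 -0.55  1.62  0.15  1.28 -1.18]
```

View pics/c7.png

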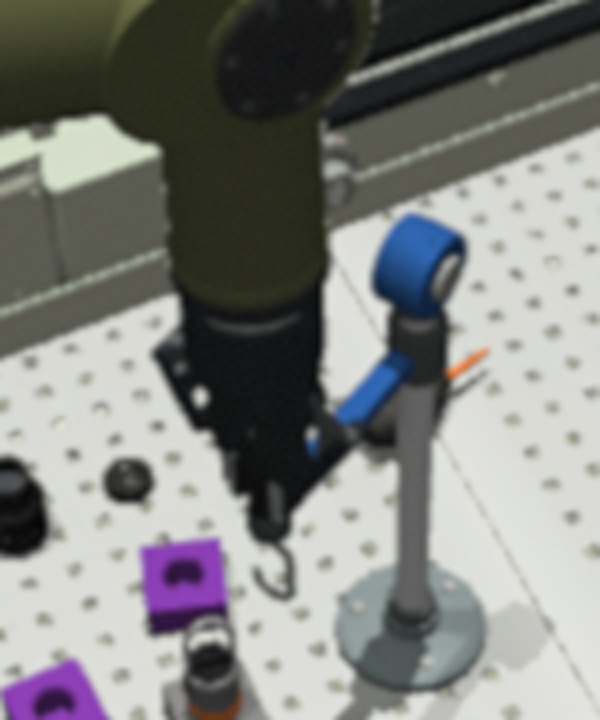

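```bash
python3 -m creep '[{"tx":0,"ty":0,"tz":0.01,"wx":0,"wy":0,"wz":0,"gripper":0},{"tx":0,"ty":0,"tz":0.025,"wx":0,"wy":0,"wz":0,"gripper":0},{"tx":0,"ty":0,"tz":0.04,"wx":0,"wy":0,"wz":0,"gripper":0},{"tx":0,"ty":0,"tz":0.055,"wx":0,"wy":0,"wz":0,"gripper":0},{"tx":0,"ty":0,"tz":0.07,"wx":0,"wy":0,"wz":0,"gripper":0},{"tx":0,"ty":0,"tz":0.07,"wx":0,"wy":0,"wz":0,"gripper":0},{"tx":0,"ty":0,"tz":0.07,"wx":0,"wy":0,"wz":0,"gripper":0}]'
python3 - <<'E'
from h import *
s=monitor.get_state();p=s['eef_pos'];print(p,s['force'],s['moment'],s['joint_pos'].round(2))
print(tool(np.array((0.5073,-0.036,.1917))-p))
cap('side','side5');crop('side5',200,80,350,260,4,'c8')
E
```

```text
t: 4.15
eef_pos: [0.5073, -0.036, 0.2598]
eef_rot: [2.73, -1.553, -0.0]
force: [-0.9, -1.3, 7.6]
gripper_width: 0.0226
[ 0.50731599 -0.03595311  0.25981453] [-0.91938801 -1.3267945   7.60787006] [-0.03240892  0.37826283  0.07137718] [ 0.41  0.33 -0.54  1.75  0.19  1.11 -1.22]
[2.54442038e-05 8.10180833e-07 6.81145455e-02]
```

View pics/c8.png

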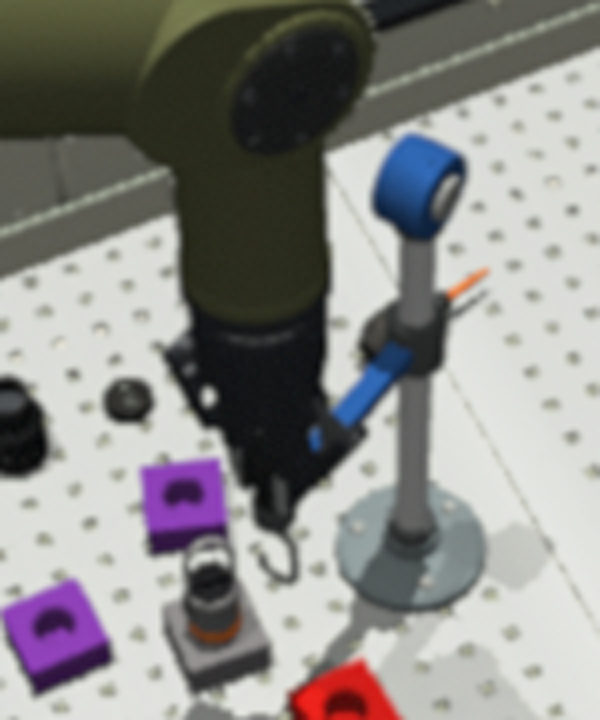

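```bash
python3 -m creep '[{"tx":0,"ty":0,"tz":0.012,"wx":0,"wy":0,"wz":0,"gripper":0},{"tx":0,"ty":0,"tz":0.027,"wx":0,"wy":0,"wz":0,"gripper":0},{"tx":0,"ty":0,"tz":0.042,"wx":0,"wy":0,"wz":0,"gripper":0},{"tx":0,"ty":0,"tz":0.056,"wx":0,"wy":0,"wz":0,"gripper":0},{"tx":0,"ty":0,"tz":0.067,"wx":0,"wy":0,"wz":0,"gripper":0},{"tx":0,"ty":0,"tz":0.067,"wx":0,"wy":0,"wz":0,"gripper":0},{"tx":0,"ty":0,"tz":0.067,"wx":0,"wy":0,"wz":0,"gripper":0},{"tx":0,"ty":0,"tz":0.067,"wx":0,"wy":0,"wz":0,"gripper":0}]'
python3 - <<'E'
from h import *
s=monitor.get_state();p=s['eef_pos'];print(p,s['force'],s['moment'],s['joint_pos'].round(2))
cap('side','side6');crop('side6',200,100,350,260,4,'c9')
cap('top','top6');crop('top6',200,130,320,280,4,'c10')
E
```

```text
t: 4.87
eef_pos: [0.5076, -0.0363, 0.1945]
eef_rot: [2.73, -1.553, 0.002]
force: [-3.8, -1.1, 12.0]
gripper_width: 0.0223
[ 0.50756071 -0.03626201  0.19446271] [-3.84514482 -1.06750195 12.0002464 ] [-0.03702226  0.83529175  0.14800433] [ 0.39  0.39 -0.52  1.86  0.24  0.95 -1.27]
```

View pics/c9.png

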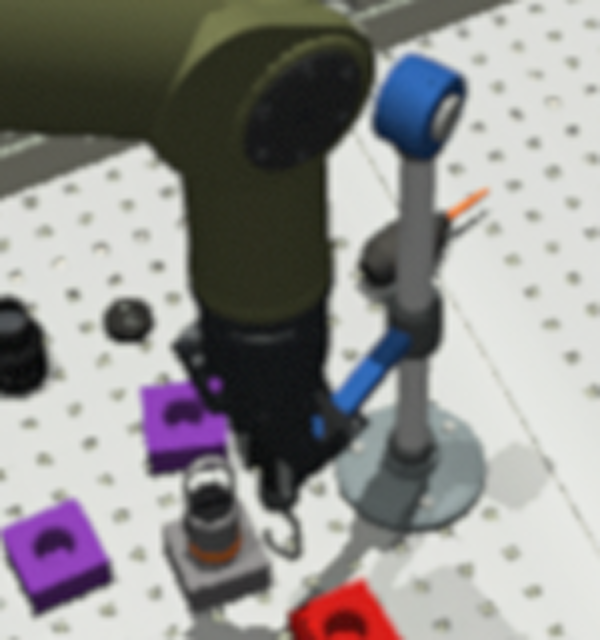

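View pics/c10.png

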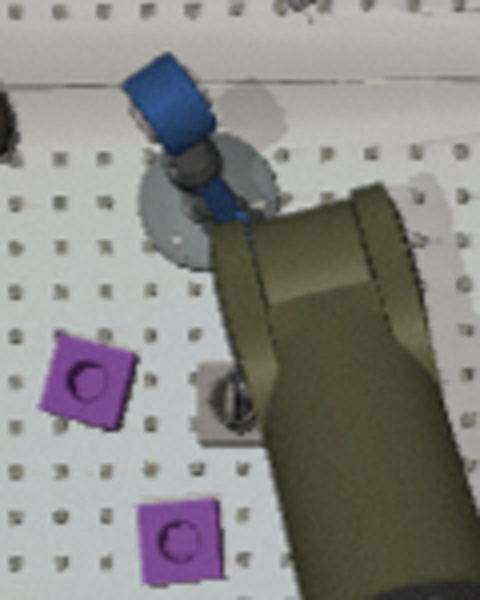

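```bash
python3 - <<'E'
from h import *
for f,s in [('side4',0),('side5',.07),('side6',.135)]:
    print(s,proj(f,(.5075,-.0361,.235-s-.003)))
# predicted bail top outer
print('bail',proj('side6',(.4825,.027,.1335)),'seen',(200+210/4,100+458/4))
E
```

```text
0 [266.72467154 209.35831596]
0.07 [267.84628751 225.35450054]
0.135 [268.80761456 239.06468762]
bail [250.46734887 216.21364243] seen (252.5, 214.5)
```

```bash
cat > sw.py <<'E'
from h import *
import sys
c=np.array([.6427,.049])
def plan(phis,z=None):
    s=monitor.get_state();p=s['eef_pos'];v=p[:2]-c;r=np.hypot(*v);f0=np.degrees(np.arctan2(-v[1],-v[0]))
    print('phi0',f0,r)
    for f in phis:
        a=np.radians(f);q=c-.16*np.array([np.cos(a),np.sin(a)])
        print(f,(tool(np.array([*q,p[2] if z is None else z])-p)*1000).round(1),'wz',round(f0-f,1))
E
python3 - <<'E'
from sw import *
plan([32.4,30,27,24,21,18])
im=cv2.imread('pics/top0.png')[210:250,240:282]
cv2.imwrite('pics/c11.png',cv2.resize(im,None,fx=12,fy=12,interpolation=cv2.INTER_CUBIC))
E
```

```text
phi0 32.261663063498595 0.15979580748394745
32.4 [0.4 0.2 0. ] wz -0.1
30 [-6.3  0.2 -0. ] wz 2.3
27 [-14.7  -0.1  -0. ] wz 5.3
24 [-23.   -0.8  -0. ] wz 8.3
21 [-31.3  -2.   -0.1] wz 11.3
18 [-39.5  -3.7  -0.1] wz 14.3
```

View pics/c11.png

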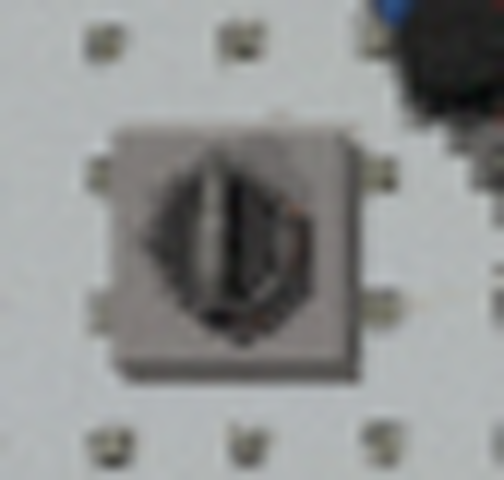

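```bash
python3 -m creep '[{"tx":-0.003,"ty":0,"tz":0,"wx":0,"wy":0,"wz":1,"gripper":0},{"tx":-0.0063,"ty":0,"tz":0,"wx":0,"wy":0,"wz":2.3,"gripper":0},{"tx":-0.0105,"ty":0,"tz":0,"wx":0,"wy":0,"wz":3.8,"gripper":0},{"tx":-0.0147,"ty":-0.0001,"tz":0,"wx":0,"wy":0,"wz":5.3,"gripper":0},{"tx":-0.019,"ty":-0.0004,"tz":0,"wx":0,"wy":0,"wz":6.8,"gripper":0},{"tx":-0.023,"ty":-0.0008,"tz":0,"wx":0,"wy":0,"wz":8.3,"gripper":0},{"tx":-0.0272,"ty":-0.0014,"tz":0,"wx":0,"wy":0,"wz":9.8,"gripper":0},{"tx":-0.0313,"ty":-0.002,"tz":0,"wx":0,"wy":0,"wz":11.3,"gripper":0},{"tx":-0.0355,"ty":-0.0028,"tz":0,"wx":0,"wy":0,"wz":12.8,"gripper":0},{"tx":-0.0395,"ty":-0.0037,"tz":0,"wx":0,"wy":0,"wz":14.3,"gripper":0},{"tx":-0.0395,"ty":-0.0037,"tz":0,"wx":0,"wy":0,"wz":14.3,"gripper":0},{"tx":-0.0395,"ty":-0.0037,"tz":0,"wx":0,"wy":0,"wz":14.3,"gripper":0}]'
python3 - <<'E'
from sw import *
s=monitor.get_state();p=s['eef_pos'];print(p,s['force'],s['moment'],s['joint_pos'].round(2))
plan([17,15,13,11,10,9,8.5,8,7.5])
cap('side','side7');crop('side7',230,180,300,260,8,'c12')
E
```

```text
t: 5.97
eef_pos: [0.4897, -0.0004, 0.1957]
eef_rot: [2.515, -1.88, 0.002]
force: [-6.8, -1.0, 13.3]
gripper_width: 0.0229
[ 4.89700054e-01 -3.61043002e-04  1.95742935e-01] [-6.8165992  -0.97100144 13.28524263] [0.066886   1.29951985 0.25416274] [ 0.29  0.36 -0.47  1.9   0.2   0.93 -1.56]
phi0 17.880806941222385 0.16076534425601283
17 [-2.5 -0.7 -0. ] wz 0.9
15 [-8.1 -0.8 -0. ] wz 2.9
13 [-13.6  -1.   -0. ] wz 4.9
11 [-19.2  -1.4  -0. ] wz 6.9
10 [-22.   -1.7  -0.1] wz 7.9
9 [-24.8  -2.1  -0.1] wz 8.9
8.5 [-26.1  -2.3  -0.1] wz 9.4
8 [-27.5  -2.5  -0.1] wz 9.9
7.5 [-28.9  -2.7  -0.1] wz 10.4
```

View pics/c12.png

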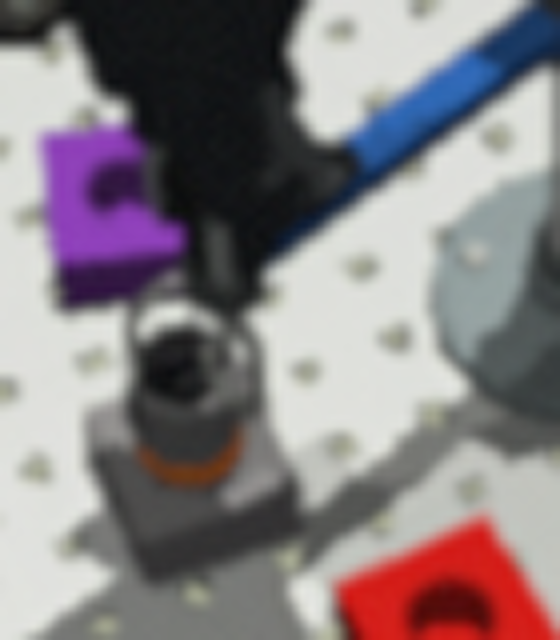

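```bash
cat > ov.py <<'E'
from h import *
def ov(f,x0,y0,x1,y1,s,out,hx,hy,phi,zs,bx=.4845,by=.0255,bz=.131,off=(2,0)):
    im=cv2.imread('pics/'+f+'.png')[y0:y1,x0:x1]
    im=cv2.resize(im,None,fx=s,fy=s,interpolation=cv2.INTER_CUBIC)
    a=np.radians(phi);t=np.array([-np.sin(a),np.cos(a)])
    H=[(12,18),(12,0+6),(8,1.5),(0,0),(-8,1.5),(-13,7),(-13,46),(0,56)]
    def L(P,col):
        q=np.array([[(u-x0+off[0])*s,(v-y0+off[1])*s] for u,v in [proj(f,p) for p in P]]).astype(int)
        cv2.polylines(im,[q],False,col,1)
    L([(hx+t[0]*y/1e3,hy+t[1]*y/1e3,zs+z/1e3) for y,z in H],(0,0,255))
    L([(bx+x/1e3,by,bz+z/1e3) for x,z in [(-16,-45),(-16,-17),(-8,0),(8,0),(16,-17),(16,-45)]],(0,255,0))
    cv2.imwrite('pics/'+out+'.png',im)
E
python3 - <<'E'
from ov import *
ov('side7',230,180,300,260,8,'c13',.4897,-.0004,18,.101)
ov('side6',200,180,300,260,8,'c14',.5076,-.0363,32,.0995)
E
```

```text
(no output)
```

View pics/c13.png

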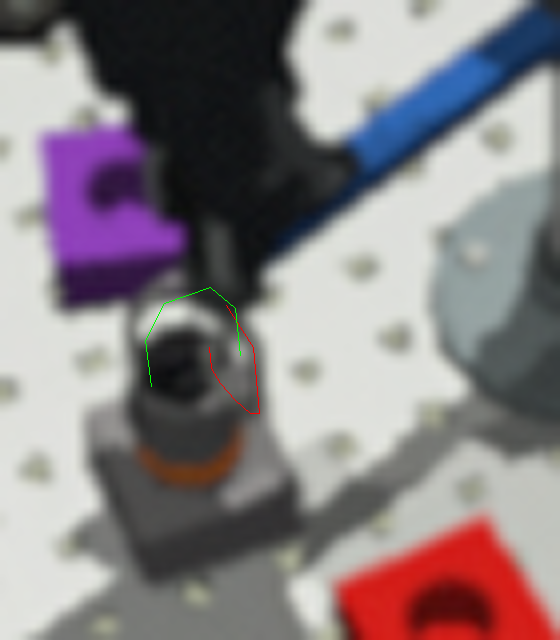

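View pics/c14.png

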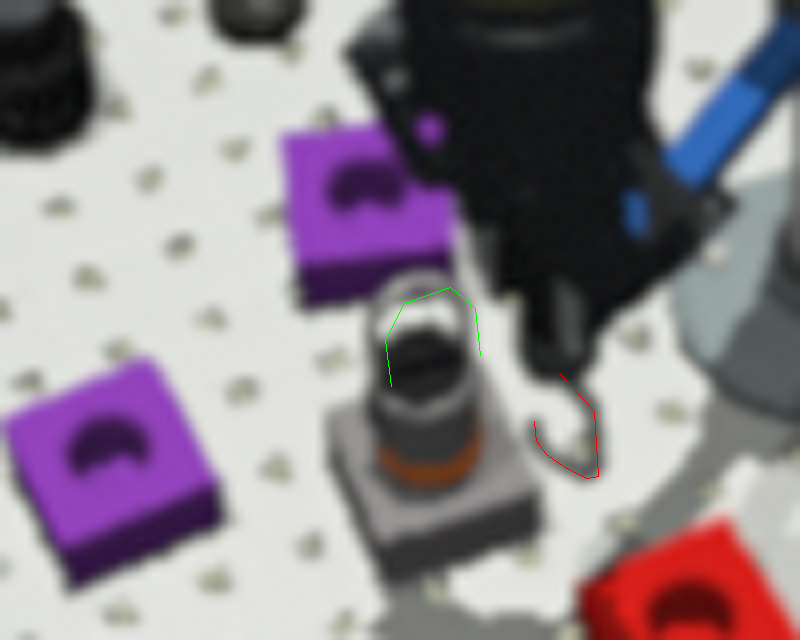

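```bash
python3 - <<'E'
from h import *
print(atz('side6',250.5,214,.1335),atz('side6',250.5,215,.1335), atz('top0',257.7,229.5,.133))
print(tri(('side6',250.5,214),('top0',257.7,229.5)))
E
```

```text
[0.48511628 0.03359812 0.1335    ] [0.48396818 0.03059723 0.1335    ] [0.48064074 0.02795292 0.133     ]
(array([0.48160232, 0.02711705, 0.14345743]), [np.float64(0.0016428887932190793), np.float64(0.0016428887932191335)])
```

```bash
sed -i 's/\[.6427,.049\]/[.641,.0497]/' sw.py; python3 - <<'E'
from sw import *
plan([17,15,13,11,9,8,7.5])
E
```

```text
phi0 18.324448333387675 0.1593895045538308
17 [-3.7  0.7 -0. ] wz 1.3
15 [-9.3  0.6 -0. ] wz 3.3
13 [-14.8   0.4  -0. ] wz 5.3
11 [-20.4  -0.   -0. ] wz 7.3
9 [-26.   -0.7  -0.1] wz 9.3
8 [-28.7  -1.   -0.1] wz 10.3
7.5 [-30.1  -1.3  -0.1] wz 10.8
```

```bash
python3 -m creep '[{"tx":-0.002,"ty":0.0007,"tz":0,"wx":0,"wy":0,"wz":0.7,"gripper":0},{"tx":-0.004,"ty":0.0007,"tz":0,"wx":0,"wy":0,"wz":1.4,"gripper":0},{"tx":-0.006,"ty":0.0007,"tz":0,"wx":0,"wy":0,"wz":2.1,"gripper":0},{"tx":-0.008,"ty":0.0006,"tz":0,"wx":0,"wy":0,"wz":2.8,"gripper":0},{"tx":-0.01,"ty":0.0006,"tz":0,"wx":0,"wy":0,"wz":3.5,"gripper":0},{"tx":-0.012,"ty":0.0005,"tz":0,"wx":0,"wy":0,"wz":4.2,"gripper":0},{"tx":-0.014,"ty":0.0004,"tz":0,"wx":0,"wy":0,"wz":5,"gripper":0},{"tx":-0.016,"ty":0.0003,"tz":0,"wx":0,"wy":0,"wz":5.7,"gripper":0},{"tx":-0.018,"ty":0.0002,"tz":0,"wx":0,"wy":0,"wz":6.4,"gripper":0},{"tx":-0.018,"ty":0.0002,"tz":0,"wx":0,"wy":0,"wz":6.4,"gripper":0}]'
python3 - <<'E'
from ov import *
s=monitor.get_state();p=s['eef_pos'];print(p,s['force'],s['moment'],s['joint_pos'].round(2))
cap('side','side8')
ov('side8',230,180,300,260,8,'c15',p[0],p[1],11.9,p[2]-.0945,.482,.028)
crop('side8',230,180,300,260,8,'c16')
import sw; sw.plan([11,10,9,8,7.5,7])
E
```

```text
t: 6.85
eef_pos: [0.4845, 0.0174, 0.1971]
eef_rot: [2.406, -2.018, 0.004]
force: [-4.6, -0.2, 13.6]
gripper_width: 0.0227
[0.48450754 0.01738114 0.1971219 ] [-4.63956522 -0.2357335  13.63783913] [ 0.19207767  0.77574594 -0.0212068 ] [ 0.24  0.34 -0.45  1.91  0.19  0.93 -1.69]
phi0 11.724891318882909 0.15979444203632473
11 [-2.   0.3 -0. ] wz 0.7
10 [-4.8  0.3 -0. ] wz 1.7
9 [-7.6  0.2 -0. ] wz 2.7
8 [-10.4   0.2  -0. ] wz 3.7
7.5 [-11.8   0.1  -0. ] wz 4.2
7 [-13.2   0.   -0. ] wz 4.7
```

View pics/c15.png

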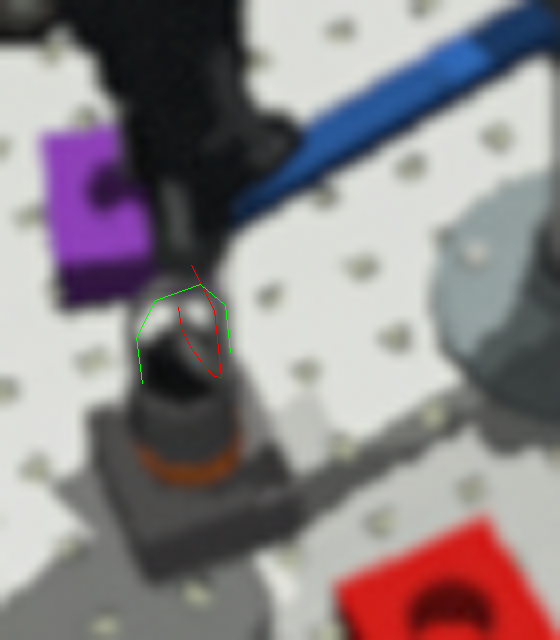

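View pics/c16.png

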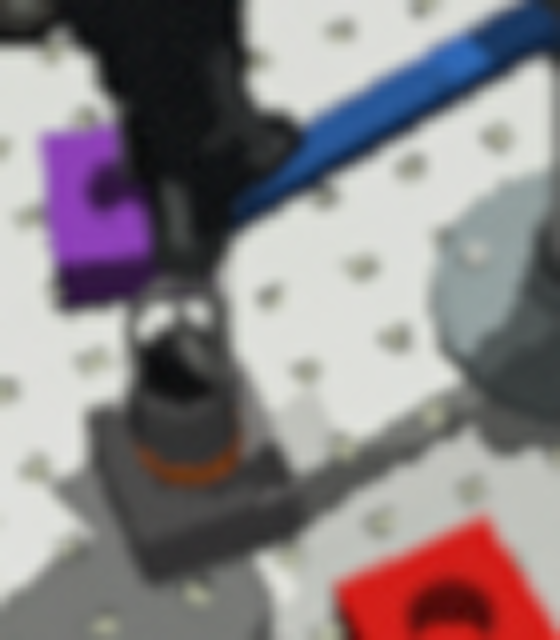

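```bash
python3 -m creep '[{"tx":0,"ty":0.0003,"tz":0.0015,"wx":0,"wy":0,"wz":0,"gripper":0},{"tx":-0.001,"ty":0.0003,"tz":0.003,"wx":0,"wy":0,"wz":0.3,"gripper":0},{"tx":-0.003,"ty":0.0003,"tz":0.003,"wx":0,"wy":0,"wz":1,"gripper":0},{"tx":-0.0048,"ty":0.0003,"tz":0.003,"wx":0,"wy":0,"wz":1.7,"gripper":0},{"tx":-0.0067,"ty":0.0003,"tz":0.003,"wx":0,"wy":0,"wz":2.4,"gripper":0},{"tx":-0.0085,"ty":0.0002,"tz":0.003,"wx":0,"wy":0,"wz":3,"gripper":0},{"tx":-0.0105,"ty":0.0002,"tz":0.003,"wx":0,"wy":0,"wz":3.7,"gripper":0},{"tx":-0.0105,"ty":0.0002,"tz":0.003,"wx":0,"wy":0,"wz":3.7,"gripper":0},{"tx":-0.0105,"ty":0.0002,"tz":0.003,"wx":0,"wy":0,"wz":3.7,"gripper":0}]'
python3 - <<'E'
from ov import *
s=monitor.get_state();p=s['eef_pos'];print(p,s['force'],s['moment'],s['joint_pos'].round(2))
cap('side','side9')
ov('side9',230,180,300,260,8,'c17',p[0],p[1],8,p[2]-.0945,.482,.028)
crop('side9',235,195,275,245,12,'c18')
cap('top','top9');crop('top9',200,130,320,280,4,'c19')
E
```

```text
t: 7.65
eef_pos: [0.4825, 0.0279, 0.1955]
eef_rot: [2.341, -2.094, 0.005]
force: [-4.7, 1.3, 11.9]
gripper_width: 0.0228
[0.48249647 0.02788715 0.1954756 ] [-4.70021059  1.2827875  11.90806998] [0.27577228 0.92978221 0.06970344] [ 0.21  0.34 -0.43  1.92  0.18  0.92 -1.77]
```

View pics/c17.png

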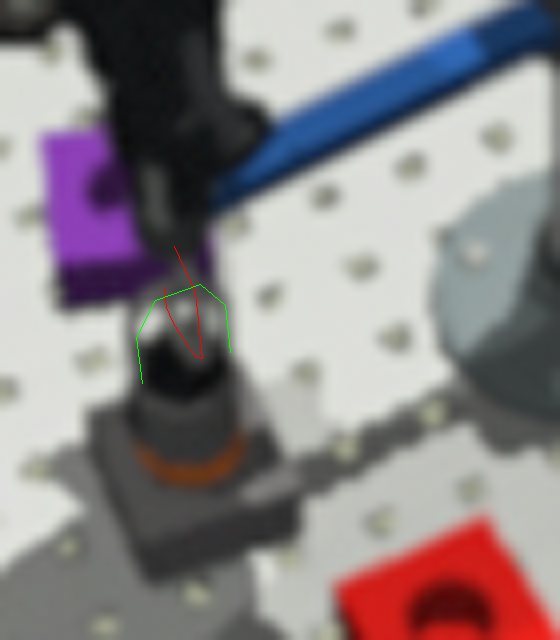

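View pics/c18.png

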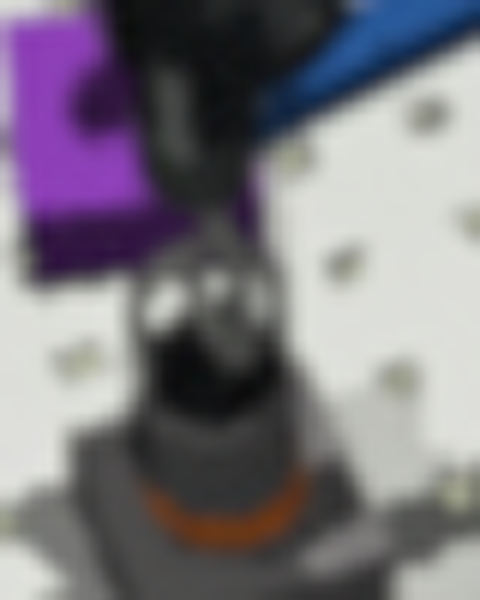

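View pics/c19.png

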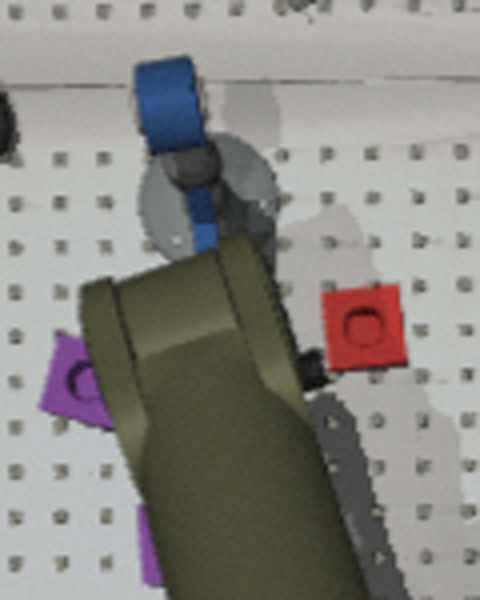

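```bash
python3 - <<'E'
import sw; sw.plan([7.2,7,6.8])
E
python3 -m creep '[{"tx":-0.001,"ty":0.0003,"tz":0,"wx":0,"wy":0,"wz":0.4,"gripper":0},{"tx":-0.002,"ty":0.0003,"tz":-0.002,"wx":0,"wy":0,"wz":0.7,"gripper":0},{"tx":-0.002,"ty":0.0003,"tz":-0.006,"wx":0,"wy":0,"wz":0.7,"gripper":0},{"tx":-0.002,"ty":0.0003,"tz":-0.010,"wx":0,"wy":0,"wz":0.7,"gripper":0},{"tx":-0.002,"ty":0.0003,"tz":-0.014,"wx":0,"wy":0,"wz":0.7,"gripper":0},{"tx":-0.002,"ty":0.0003,"tz":-0.018,"wx":0,"wy":0,"wz":0.7,"gripper":0},{"tx":-0.002,"ty":0.0003,"tz":-0.018,"wx":0,"wy":0,"wz":0.7,"gripper":0},{"tx":-0.002,"ty":0.0003,"tz":-0.018,"wx":0,"wy":0,"wz":0.7,"gripper":0}]'
python3 - <<'E'
from ov import *
s=monitor.get_state();p=s['eef_pos'];print(p,s['force'],s['moment'],'spring',1.4+85*(.3295-p[2]))
cap('side','side10')
crop('side10',235,195,275,245,12,'c20')
E
```

```text
phi0 7.851245013678197 0.15995671020687677
7.2 [-1.8  0.1 -0. ] wz 0.7
7 [-2.4  0.1 -0. ] wz 0.9
6.8 [-2.9  0.1 -0. ] wz 1.1
t: 8.42
eef_pos: [0.4822, 0.03, 0.215]
eef_rot: [-2.328, 2.109, -0.007]
force: [-2.7, -0.4, 11.7]
gripper_width: 0.0225
[0.48219354 0.02999293 0.21504427] [-2.73025185 -0.35374912 11.71562569] [0.2900344  0.70152914 0.0092589 ] spring 11.128737324082497
```

View pics/c20.png

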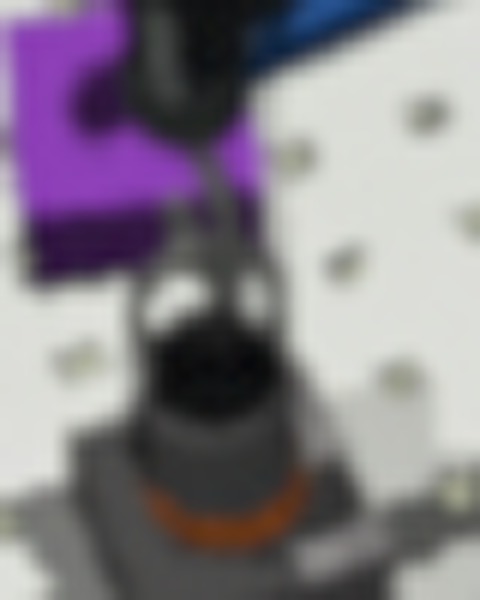

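```bash
python3 -m creep '[{"tx":0,"ty":0,"tz":-0.003,"wx":0,"wy":0,"wz":0,"gripper":0},{"tx":0,"ty":0,"tz":-0.006,"wx":0,"wy":0,"wz":0,"gripper":0},{"tx":0,"ty":0,"tz":-0.009,"wx":0,"wy":0,"wz":0,"gripper":0},{"tx":0,"ty":0,"tz":-0.012,"wx":0,"wy":0,"wz":0,"gripper":0},{"tx":0,"ty":0,"tz":-0.015,"wx":0,"wy":0,"wz":0,"gripper":0},{"tx":0,"ty":0,"tz":-0.018,"wx":0,"wy":0,"wz":0,"gripper":0},{"tx":0,"ty":0,"tz":-0.018,"wx":0,"wy":0,"wz":0,"gripper":0},{"tx":0,"ty":0,"tz":-0.018,"wx":0,"wy":0,"wz":0,"gripper":0},{"tx":0,"ty":0,"tz":-0.018,"wx":0,"wy":0,"wz":0,"gripper":0}]'
python3 - <<'E'
from ov import *
s=monitor.get_state();p=s['eef_pos'];print(p,s['force'],s['moment'],'spring',1.4+85*(.3295-p[2]))
cap('side','side11')
crop('side11',235,185,275,245,12,'c21')
E
```

```text
t: 9.22
eef_pos: [0.4822, 0.0301, 0.2334]
eef_rot: [-2.328, 2.109, -0.007]
force: [-1.5, 0.0, 4.0]
gripper_width: 0.0226
[0.48218275 0.03007564 0.2333529 ] [-1.47871301  0.0116076   4.00469428] [ 0.22693913  0.40142766 -0.0409599 ] spring 9.572503461116044
```

View pics/c21.png

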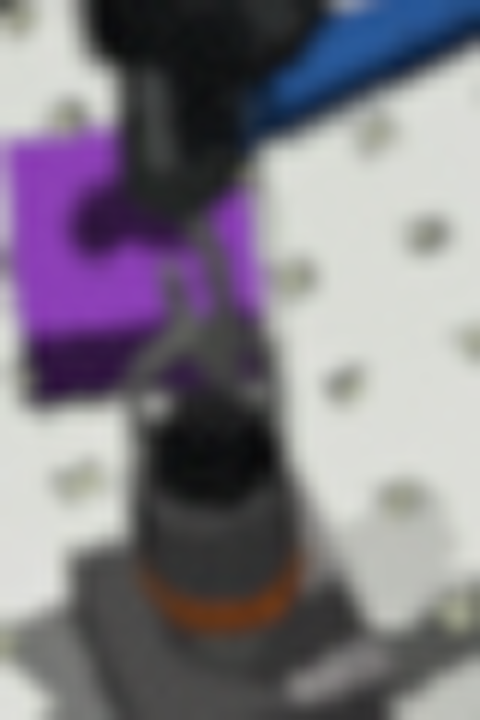

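```bash
python3 -m creep '[{"tx":0,"ty":0,"tz":-0.003,"wx":0,"wy":0,"wz":0,"gripper":0},{"tx":0,"ty":0,"tz":-0.006,"wx":0,"wy":0,"wz":0,"gripper":0},{"tx":0,"ty":0,"tz":-0.01,"wx":0,"wy":0,"wz":0,"gripper":0},{"tx":0,"ty":0,"tz":-0.014,"wx":0,"wy":0,"wz":0,"gripper":0},{"tx":0,"ty":0,"tz":-0.018,"wx":0,"wy":0,"wz":0,"gripper":0},{"tx":0,"ty":0,"tz":-0.022,"wx":0,"wy":0,"wz":0,"gripper":0},{"tx":0,"ty":0,"tz":-0.026,"wx":0,"wy":0,"wz":0,"gripper":0},{"tx":0,"ty":0,"tz":-0.03,"wx":0,"wy":0,"wz":0,"gripper":0},{"tx":0,"ty":0,"tz":-0.034,"wx":0,"wy":0,"wz":0,"gripper":0},{"tx":0,"ty":0,"tz":-0.037,"wx":0,"wy":0,"wz":0,"gripper":0},{"tx":0,"ty":0,"tz":-0.037,"wx":0,"wy":0,"wz":0,"gripper":0},{"tx":0,"ty":0,"tz":-0.037,"wx":0,"wy":0,"wz":0,"gripper":0},{"tx":0,"ty":0,"tz":-0.037,"wx":0,"wy":0,"wz":0,"gripper":0}]'
python3 - <<'E'
from ov import *
cap('side','side12')
F=[];Z=[]
for i in range(10):
    vision.capture('side');s=monitor.get_state();F.append(s['force']);Z.append(s['eef_pos'][2])
F=np.array(F);z=np.mean(Z);print(s['t'],z,np.std(Z),F.mean(0),F.std(0),'spring',1.4+85*(.3295-z))
crop('side12',225,155,285,245,8,'c22')
E
```

```text
t: 10.35
eef_pos: [0.4822, 0.0302, 0.2702]
eef_rot: [-2.328, 2.109, -0.007]
force: [0.6, -0.5, 1.7]
gripper_width: 0.0226
10.9 0.27020847838150897 4.794359558189222e-05 [ 1.67228064 -0.58029925  1.39701645] [0.60700987 0.38587307 0.47773409] spring 6.439779337571739
```

View pics/c22.png

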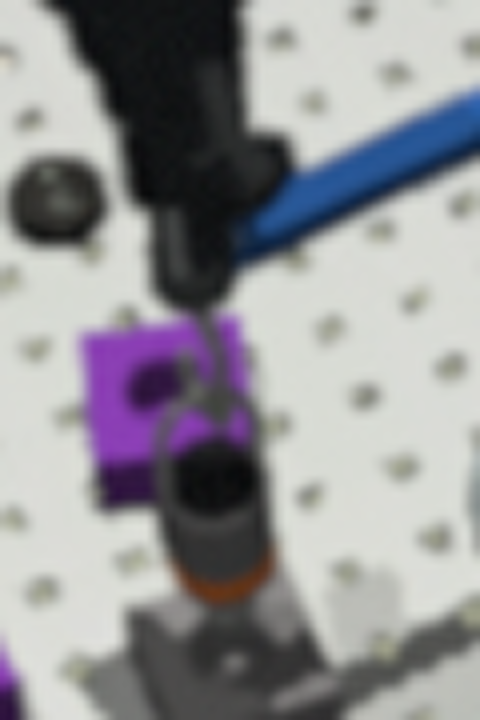

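```bash
cat > meas.py <<'E'
from h import *
F=[];Z=[]
for i in range(30):
    vision.capture('side');s=monitor.get_state();F.append(s['force']);Z.append(s['eef_pos'])
F=np.array(F);print(s['t'],np.mean(Z,0),F.mean(0),F.std(0)/30**.5,'spring',1.4+85*(.3295-np.mean(Z,0)[2]))
E
python3 -m creep '[{"tx":0,"ty":0,"tz":-0.003,"wx":0,"wy":0,"wz":0,"gripper":0},{"tx":0,"ty":0,"tz":-0.006,"wx":0,"wy":0,"wz":0,"gripper":0},{"tx":0,"ty":0,"tz":-0.009,"wx":0,"wy":0,"wz":0,"gripper":0},{"tx":0,"ty":0,"tz":-0.012,"wx":0,"wy":0,"wz":0,"gripper":0},{"tx":0,"ty":0,"tz":-0.015,"wx":0,"wy":0,"wz":0,"gripper":0},{"tx":0,"ty":0,"tz":-0.018,"wx":0,"wy":0,"wz":0,"gripper":0},{"tx":0,"ty":0,"tz":-0.02,"wx":0,"wy":0,"wz":0,"gripper":0},{"tx":0,"ty":0,"tz":-0.02,"wx":0,"wy":0,"wz":0,"gripper":0},{"tx":0,"ty":0,"tz":-0.02,"wx":0,"wy":0,"wz":0,"gripper":0},{"tx":0,"ty":0,"tz":-0.02,"wx":0,"wy":0,"wz":0,"gripper":0}]'
python3 meas.py
python3 -m creep '[{"tx":0,"ty":0,"tz":0.001,"wx":0,"wy":0,"wz":0,"gripper":0},{"tx":0,"ty":0,"tz":0.002,"wx":0,"wy":0,"wz":0,"gripper":0},{"tx":0,"ty":0,"tz":0.003,"wx":0,"wy":0,"wz":0,"gripper":0},{"tx":0,"ty":0,"tz":0.003,"wx":0,"wy":0,"wz":0,"gripper":0},{"tx":0,"ty":0,"tz":0.003,"wx":0,"wy":0,"wz":0,"gripper":0}]'
python3 meas.py
```

```text
t: 11.73
eef_pos: [0.4821, 0.0303, 0.2902]
eef_rot: [-2.328, 2.109, -0.007]
force: [1.7, -0.8, 0.3]
gripper_width: 0.0227
13.2333 [0.4821172  0.03024218 0.29026862] [ 2.95779822 -0.20510587 -0.29162143] [0.11215271 0.08500592 0.09330892] spring 4.734667275063224
t: 13.65
eef_pos: [0.4821, 0.0303, 0.2872]
eef_rot: [-2.328, 2.109, -0.007]
force: [3.4, 0.5, 0.0]
gripper_width: 0.0226
15.15 [0.4821142  0.03024741 0.28731161] [2.81656296 0.14569092 0.05806229] [0.06890428 0.10143893 0.07309702] spring 4.986012877408889
```

```bash
python3 -m creep '[{"tx":0,"ty":-0.0008,"tz":0,"wx":0,"wy":0,"wz":0,"gripper":0},{"tx":0,"ty":-0.0016,"tz":0,"wx":0,"wy":0,"wz":0,"gripper":0},{"tx":0,"ty":-0.0016,"tz":0,"wx":0,"wy":0,"wz":0,"gripper":0},{"tx":0,"ty":-0.0016,"tz":0,"wx":0,"wy":0,"wz":0,"gripper":0}]' 30
python3 meas.py; python3 - <<'E'
from h import *
cap('side','side13');crop('side13',215,130,290,245,6,'c23')
E
```

```text
t: 15.48
eef_pos: [0.4822, 0.0302, 0.2867]
eef_rot: [2.327, -2.107, 0.003]
force: [-5.2, -0.9, 0.3]
gripper_width: 0.0227
16.9833 [0.48218004 0.03020881 0.28669935] [-5.35516825 -0.69584079  0.20482918] [0.08941847 0.09125138 0.06935293] spring 5.038055133009978
```

View pics/c23.png

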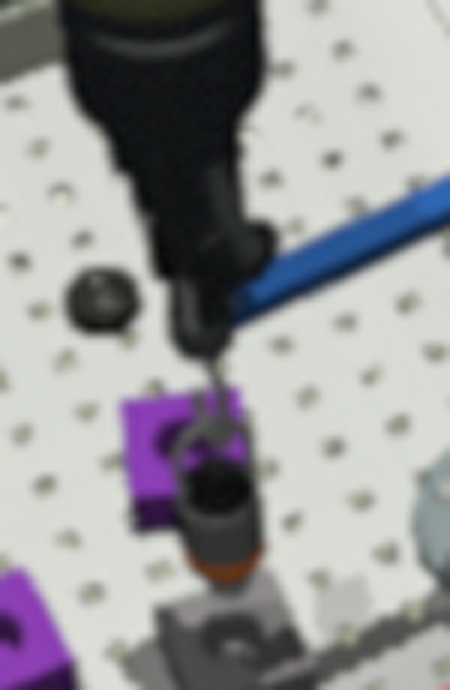

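```bash
python3 -m creep '[{"tx":0,"ty":0.0005,"tz":-0.0005,"wx":0,"wy":0,"wz":0,"gripper":0},{"tx":0,"ty":0.001,"tz":-0.001,"wx":0,"wy":0,"wz":0,"gripper":0},{"tx":0,"ty":0.001,"tz":-0.001,"wx":0,"wy":0,"wz":0,"gripper":0},{"tx":0,"ty":0.001,"tz":-0.001,"wx":0,"wy":0,"wz":0,"gripper":0}]' 30
python3 meas.py; python3 - <<'E'
from h import *
cap('side','side14')
E
```

```text
t: 17.37
eef_pos: [0.4821, 0.0302, 0.2881]
eef_rot: [2.328, -2.109, 0.006]
force: [3.4, 0.6, -0.0]
gripper_width: 0.0227
18.8667 [0.48205136 0.03022129 0.28801881] [5.2436129  0.20006483 0.43616036] [0.12792397 0.07953653 0.09155768] spring 4.925901370660338
```

```bash
python3 -m creep '[{"tx":0,"ty":-0.0001,"tz":0,"wx":0,"wy":0,"wz":0,"gripper":0},{"tx":0,"ty":-0.0001,"tz":0,"wx":0,"wy":0,"wz":0,"gripper":0},{"tx":0,"ty":-0.0001,"tz":0,"wx":0,"wy":0,"wz":0,"gripper":0}]' 30
python3 meas.py
```

```text
t: 19.17
eef_pos: [0.4821, 0.0302, 0.288]
eef_rot: [2.328, -2.109, 0.005]
force: [1.9, -0.5, 0.2]
gripper_width: 0.0225
20.6667 [0.48209233 0.03022129 0.28797947] [2.42062288 0.05738739 0.01588941] [0.11058525 0.09393893 0.09257135] spring 4.9292453261393945
```

```bash
python3 -m creep '[{"tx":0,"ty":0,"tz":0,"wx":0,"wy":0,"wz":0,"gripper":0.27},{"tx":0,"ty":0,"tz":0,"wx":0,"wy":0,"wz":0,"gripper":0.29},{"tx":0,"ty":0,"tz":0,"wx":0,"wy":0,"wz":0,"gripper":0.31},{"tx":0,"ty":0,"tz":0,"wx":0,"wy":0,"wz":0,"gripper":0.34},{"tx":0,"ty":0,"tz":0,"wx":0,"wy":0,"wz":0,"gripper":0.38},{"tx":0,"ty":0,"tz":0,"wx":0,"wy":0,"wz":0,"gripper":0.44},{"tx":0,"ty":0,"tz":0,"wx":0,"wy":0,"wz":0,"gripper":0.5}]' 30
python3 - <<'E'
from h import *
cap('side','side15')
a=cv2.imread('pics/side14.png');b=cv2.imread('pics/side15.png')
f=lambda i:cv2.resize(i[130:245,215:290],None,fx=5,fy=5,interpolation=cv2.INTER_CUBIC)
cv2.imwrite('pics/c24.png',np.hstack([f(a),f(b)]))
s=monitor.get_state();print(s['force'],s['eef_pos'])
E
```

```text
t: 21.25
eef_pos: [0.482, 0.0302, 0.2879]
eef_rot: [2.328, -2.108, 0.005]
force: [0.1, 0.1, 0.2]
gripper_width: 0.0427
[-0.72970447 -0.67239859  0.48981918] [0.48201856 0.03023187 0.28796855]
```

View pics/c24.png

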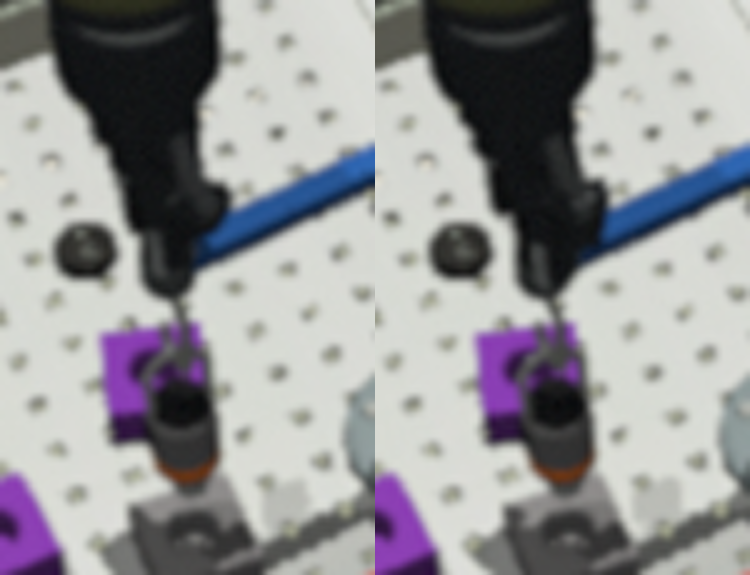

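```bash
python3 -m creep '[{"tx":0,"ty":0,"tz":0,"wx":0,"wy":0,"wz":0,"gripper":0.6},{"tx":0,"ty":0,"tz":0,"wx":0,"wy":0,"wz":0,"gripper":0.8},{"tx":0,"ty":0,"tz":0,"wx":0,"wy":0,"wz":0,"gripper":0.9},{"tx":0,"ty":0,"tz":0,"wx":0,"wy":0,"wz":0,"gripper":0.9},{"tx":0,"ty":0,"tz":-0.01,"wx":0,"wy":0,"wz":0,"gripper":0.9},{"tx":0,"ty":0,"tz":-0.03,"wx":0,"wy":0,"wz":0,"gripper":0.9},{"tx":0,"ty":0,"tz":-0.05,"wx":0,"wy":0,"wz":0,"gripper":0.9},{"tx":0,"ty":0,"tz":-0.08,"wx":0,"wy":0,"wz":0,"gripper":0.9},{"tx":0,"ty":0,"tz":-0.11,"wx":0,"wy":0,"wz":0,"gripper":0.9},{"tx":0,"ty":0,"tz":-0.13,"wx":0,"wy":0,"wz":0,"gripper":0.9},{"tx":0,"ty":0,"tz":-0.13,"wx":0,"wy":0,"wz":0,"gripper":0.9},{"tx":0,"ty":0,"tz":-0.13,"wx":0,"wy":0,"wz":0,"gripper":0.9}]'
python3 - <<'E'
from h import *
import time
cap('side','side16')
a=cv2.imread('pics/side15.png');b=cv2.imread('pics/side16.png')
f=lambda i:cv2.resize(i[130:245,215:290],None,fx=5,fy=5,interpolation=cv2.INTER_CUBIC)
cv2.imwrite('pics/c25.png',np.hstack([f(a),f(b)]))
s=monitor.get_state();print(s['t'],s['force'],s['eef_pos'])
E
```

```text
t: 22.3
eef_pos: [0.4822, 0.0308, 0.4186]
eef_rot: [-2.328, 2.109, -0.007]
force: [0.3, -0.8, -0.3]
gripper_width: 0.077
22.35 [0.27214504 0.3269972  0.9102753 ] [0.48167384 0.03055541 0.41753055]
```

View pics/c25.png

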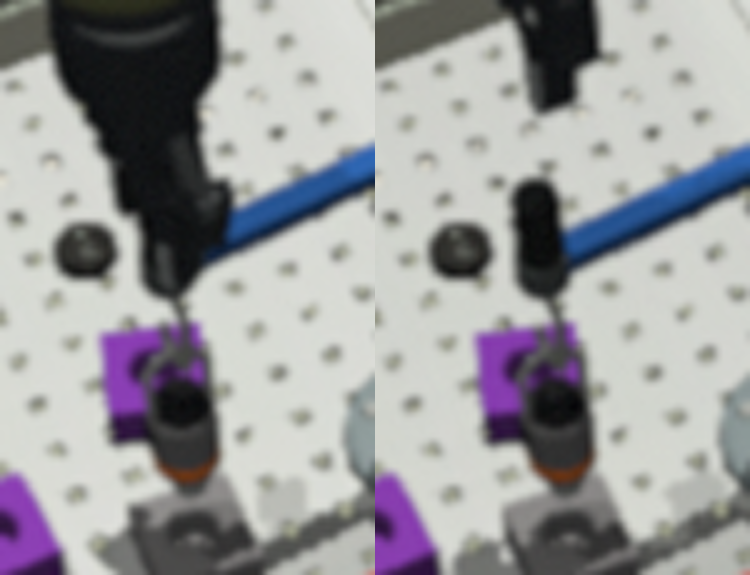

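View pics/side16.png

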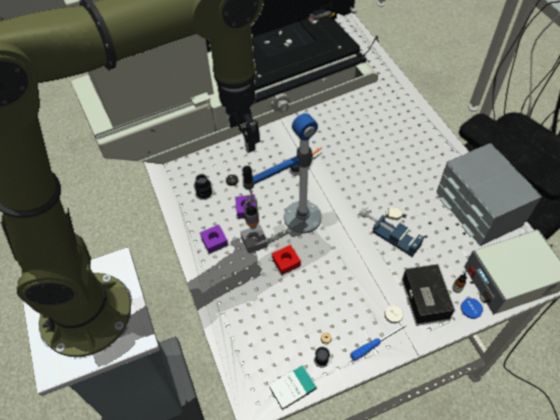

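The driver hangs still at the same pixels before and after release (bail about (250,201), dock hole empty below), and the gripper is clear above the grip. I'll check once more a second later, then hand in.

```bash
python3 - <<'E'
from h import *
for i in range(16): vision.capture('top')
cap('side','side17')
a=cv2.imread('pics/side16.png')[165:245,215:290].astype(int);b=cv2.imread('pics/side17.png')[165:245,215:290].astype(int)
print(np.abs(a-b).max(),np.abs(a-b).mean(),monitor.get_state()['t'])
job.finish_job()
E
```

```text
9 0.6433333333333333 23.2
the job is handed in; nothing more can be done
```

The driver now hangs from the hook, clear of the dock, and it stayed where it was when the grip opened. I handed the job in at 23.2 s of the 58 s allowed.

- **Getting there:** I gripped the black handle and drew it down about 135 mm. I then swung it along its arc until the hook was through the bail, and eased it up until the driver came out of the dock.
- **Balance:** The driver weighs about 4.9 N (roughly 0.5 kg). Just before I let go, the vertical force averaged 0.02 ± 0.09 N, with the hook about 41.5 mm down its slide.
- **Last checks:** The driver was at the same pixels before and after release. Over the last 0.9 s before hand-in the picture around it changed by no more than 9 grey levels, which is image noise. The gripper is about 90 mm clear above the handle, and the other things look undisturbed.
- **What disagreed:**
  - The two cameras differed by a few millimetres on where the bail was, so I used the close-up side view to confirm the hook was through it.
  - While I trimmed the hold, the sideways force along the arm swung between about -5 and +5 N. It was 2.4 N at my last averaged reading before release.
  - My first move command was refused for missing keys, and nothing moved.

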